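# Seat the specimen holder in the stage corner and swing the clip over it

### The arm

A 6-joint arm with a two-finger parallel gripper is mounted at the origin on the work surface. World frame = base frame: x ahead of the robot, y to its left, z up, the work surface at z = 0. Lengths are in m, angles in rad, forces in N, time in s.
With the tool pointing down it reaches from about 0.325 to 0.775 m from the base axis. Payload 9.3 kg.
Tool frame: the origin (TCP) lies at the very end of the fingers, on their centre line; the grasp point (between the pads) lies 19 mm behind it; z points along the fingers, y is the line along which they close (so a half turn about z gives the same grasp; the last joint's range is limited). The gripper opens to 85 mm and grips with 20 to 120 N. Pads are 22 mm wide; open, the fingers measure 114 mm over their backs; the gripper's body (76 mm by 85 mm) begins 54 mm behind the grasp point. The pads swing forward as they close: fully open they stand 13 mm farther back than shut.
Start: joints at [1.114, 0.259, 0.021, 1.334, 0, 1.418], TCP at [0.165, 0.525, 0.231] pointing down, gripper open.
Joint ranges: [-3.04, 3.04], [-0.91, 1.82], [-1.04, 1.36], [-1.92, 1.95], [-1.52, 1.45], [-3.14, 3.14]. Speed limits (rad/s): [2.22, 2.22, 2.79, 3.14, 3.14, 3.14].

### API

Orientations are given as a 3x3 rotation matrix whose columns are the frame's x, y, z axes.
In Python, from station import env gives the robot as it stands. The module is installed in compiled form; this text tells all that it offers.
- The arm moves only by the tool apply_moves, never from a script. Its argument "steps" is a list of rows, each an object with "linear": the shift along the tool's x, y, z in mm, a list of three; "rot": the turn, a rotation vector about the tool's x, y, z in rad, a list of three. In form: [{"linear": [x, y, z], "rot": [ax, ay, az]}, ...]. A call has 1 to 12 rows; each row shifts and turns the commanded pose from where the row before left it, along the tool's axes as they then stand; what a row does not reach is not made up. A row lasts 1/8 s, in which the tool goes at most 62.5 mm and 10.7 degrees, less where a joint would pass 70% of its speed; a pose out of reach is approached as far as the arm can. A call with a gripper value outside its range is refused whole. "grip" is the closure, from 0 (fully open) to 1 (shut), set as the call begins (left out, the last holds). The fingers move at their own pace and stop on an object; "squeeze" is the grip in N (left out, the last holds). Time passes only in rows, so rows that do not move let the fingers close. It gives the time, the measured TCP pose, the force, the opening and the grip force at its end, in the units of the state.
- env.observe(): the state, without advancing time (a new reading comes with each control period).
- env.snapshot(name): name is "side" or "top"; returns the picture (400x640x3 uint8, red, green, blue); there is no depth.
- env.camera_info(name): a dict with "fovy" (degrees; the focal length in pixels is half the picture's height over the tangent of half this angle, whatever the lens; pixels are square), "cx", "cy" (the principal point, pixels), "cam_to_world" (4x4, takes a point from camera to world coordinates). Camera axes: x right, y down, z forward; pixel columns grow to the right and rows downward; lengths in m; the calibration is good to about 2 mm. A picture is of the moment at which its call begins. camera_info takes no time and is no camera call.
- env.finish_job(): hands the job in; it is judged then, once.
The state is a dict: "clock": time; "joint_pos": joint angles; "joint_velocities": joint speeds; "joint_torque": joint torques, N m; "position": TCP position; "tool_rot": TCP orientation; "wrist_force": force on the tool from outside, world axes, zero at the start; "torque": the same for the moment, N m; "gripper_width": opening from 0.0 (shut) to 1.0 (fully open); "grip_force": force on a finger pad.
Only numpy, scipy, OpenCV 4.12 (cv2) and the standard library are available. Lean on these libraries where they do the work, as an engineer would, in place of code of your own. Each camera call takes 0.05 s, during which the arm holds its last target. There are 200 camera calls.

### The job

On the white microscope stage, push the black specimen holder along the plate, without picking it up, until its long side lies flush against the long blue side rail and its end flush against the short blue end stop. Then push the steel stage clip round on its stud until its tip lies well over the seated holder, and leave it there. Leave the green puck, the screwdriver and the jar where they are.

Things in the scene. Friction and masses are not known exactly. Their poses are not given: they have to be found in the camera images.
- stage: White fixed microscope base plate, 300 x 280 mm (its x, y), 18 mm thick, on the bench; origin at the centre of its underside; its x axis points roughly away from the robot, y to the robot's left, z up ('stage' axes). Top smooth; the grey round insert is flush. A fixed black post collar (radius 24, 18 mm high above the plate) stands behind the end stop at stage x +117, y +60 mm.
- side_rail (a point): Middle of the side rail's face, at plate height: blue metal bar along stage x, 160 mm long, 14 mm high above the plate, 12 mm thick, fixed; its face, looking to stage -y, lies at stage y = +70 mm and runs from stage x = -78 to +82 mm.
- end_stop (a point): Middle of the end stop's face, at plate height: blue metal bar along stage y, 57 mm long, 14 mm high above the plate, 12 mm thick, fixed; its face, looking to stage -x (the robot), lies at stage x = +70 mm and runs from stage y = +25 mm to the side rail.
- corner (a point): Inner corner where the faces of side rail and end stop meet, at the height of the plate's top (18 mm above the bench); stage axes. The holder is seated when its centre is 30 mm to the -x and 20 mm to the -y side of this point with its x axis along the stage's.
- holder: Specimen holder: loose black block, 60 mm (its x) x 40 mm (its y) x 22 mm high, round amber sample on top, standing on the plate; 0.11 to 0.23 kg; origin at the centre of its underside. It starts on the robot's side of the plate, away from both stops, its x axis turned up to 23 degrees from the stage's; it slides when pushed.
- clip (a joint): Angle (rad) of the steel clip about its upright stud, growing anticlockwise seen from above. At 0 its blade points 60 degrees clockwise of stage +x, at 1.047 along stage +x, at 2.618 along stage +y (over the middle of the seated holder); hard end at 2.818. Starts between 0 and 1.2. It turns stiffly (0.05 N m) and stays where it is left.
- clip_pivot (a point): On the stud's axis, half-way through the blade's thickness, 25.5 mm above the plate (43.5 mm above the bench), at stage x +40, y -65 mm. The stud below has radius 6 mm; a knurled knob of radius 8.5 mm reaches to 36 mm above the plate.
- clip_tip (a point): End of the clip's rounded tip, on its underside. The blade is straight and level, 110 mm from stud axis to tip, 14 mm wide, 3 mm thick, its underside 24 mm above the plate, so it passes 2 mm over the holder and clear above the rails.
- puck: Bystander: green resin puck, radius 15, height 20 mm, standing on the plate on the far side of the side rail from the holder; origin at the centre of its underside.
- driver: Bystander: red-handled screwdriver about 170 mm long, lying on the bench beside the stage on its -y side.
- jar: Bystander: amber jar with black cap, radius 22, height 55 mm, on the bench beside the stage on its +y side; origin at the centre of its underside.
Things that resemble listed ones, but are neither listed nor needed, are in the scene too. What is shaped like the holder but purple is not meant.

How it is judged:
By the outcome, as a careful person would: the job done as asked, in the order asked, and still so for the second after the job is handed in, with the robot touching nothing.
It also fails if it takes over 58 s, if anything falls off the work surface, if the arm or the gripper's body presses on something with over 40 N, if the wrist force passes 120 N, or if a joint passes its speed limit or range.

## Working session

There is one attempt and no reset: what is moved stays moved. The work goes in short steps, Python scripts to look and compute and a tool call to move; the robot and the scene stay as the last step left them, time stands still between calls to the robot, and variables do not carry over. Pictures are saved under pics/ and viewed, at most 10 in all, crops included, and the job is handed in when it is done.

Besides the shell and the picture viewer there is one more tool, called after ">>>" as name([rows], argument=value, ...), one row to a line, values as JSON. apply_moves: Moves the arm, as the interface text tells. Its arguments: {"type":"object","properties":{"steps":{"type":"array","items":{"type":"object","properties":{"linear":{"type":"array","items":{"type":"number"}},"rot":{"type":"array","items":{"type":"number"}}}}},"grip":{"type":"number"},"squeeze":{"type":"number"}},"required":["steps"]}

```bash
mkdir -p pics; python3 - <<'E'
from station import env
import cv2,numpy as np
for n in("top","side"):
    im=env.snapshot(n); cv2.imwrite(f"pics/{n}0.png",im[:,:,::-1]); c=env.camera_info(n); print(n,c["fovy"],c["cx"],c["cy"],np.round(c["cam_to_world"],4).tolist(), {k:v for k,v in c.items() if k not in("cam_to_world",)})
o=env.observe();print(o["clock"],o["position"],np.round(o["tool_rot"],3).tolist(),o["gripper_width"])
E
```

```text
top 56.55910104285183 324.01914373864304 195.90188246017658 [[-0.0141, -0.9893, 0.145, 0.5105], [-0.9998, 0.016, 0.0125, 0.0288], [-0.0147, -0.1448, -0.9894, 0.9886], [0.0, 0.0, 0.0, 1.0]] {'fovy': 56.55910104285183, 'cx': 324.01914373864304, 'cy': 195.90188246017658}
side 53.07387546780402 317.80920162477366 193.26193314759118 [[-0.9752, -0.1419, 0.1702, 0.4904], [-0.2215, 0.6364, -0.7388, 0.6014], [-0.0035, -0.7582, -0.6521, 0.5447], [0.0, 0.0, 0.0, 1.0]] {'fovy': 53.07387546780402, 'cx': 317.80920162477366, 'cy': 193.26193314759118}
0.1 [0.16441697 0.52456942 0.23071595] [[-0.954, 0.299, -0.001], [0.299, 0.954, -0.001], [0.0, -0.001, -1.0]] 0.9992871042801869
```

View pics/top0.png

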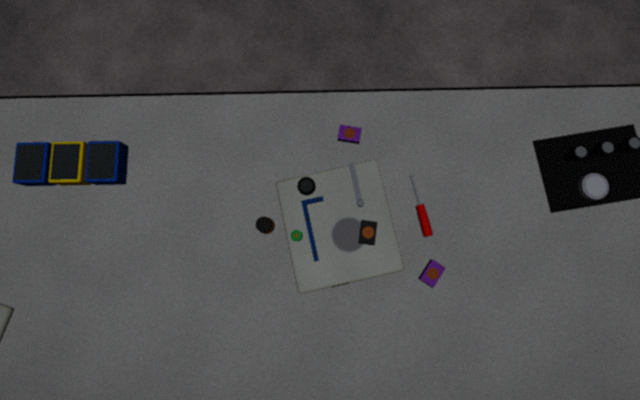

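View pics/side0.png

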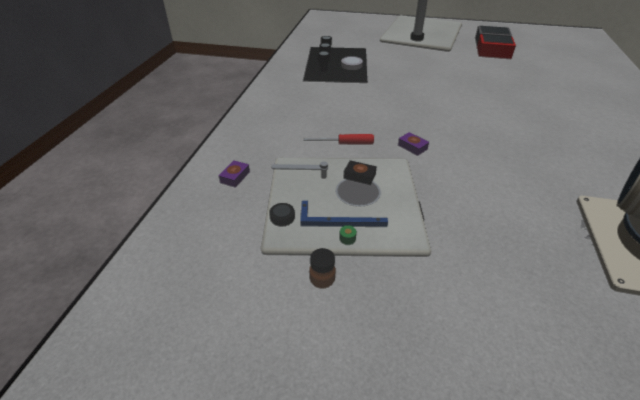

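The top view shows the stage with corners at about (277,182), (376,160), (402,268) and (300,292). The only black-and-amber block on the plate is at (368,232). Things that could be taken for it are the purple blocks at (349,133) and (432,273), the black collar at (306,185) and the jar at (265,225). I choose (368,232). The clip runs from its stud at (360,203) to its tip at (351,165).

```bash
cat > h.py <<'E'
from station import env
import cv2,numpy as np
def cast(n,uv,z):
    c=env.camera_info(n);f=200/np.tan(np.radians(c["fovy"])/2);T=np.array(c["cam_to_world"])
    uv=np.atleast_2d(uv).astype(float)
    d=np.c_[(uv[:,0]-c["cx"])/f,(uv[:,1]-c["cy"])/f,np.ones(len(uv))]@T[:3,:3].T
    return (T[:3,3]+d*((z-T[2,3])/d[:,2])[:,None])[:,:2]
def big(m): 
    cs,_=cv2.findContours(m.astype(np.uint8),cv2.RETR_EXTERNAL,cv2.CHAIN_APPROX_NONE); return max(cs,key=cv2.contourArea)[:,0]
def rect(p):
    (c,s,a)=cv2.minAreaRect((p*1000).astype(np.float32)); return np.round(c,1),np.round(s,1),round(a,1)
E
python3 - <<'E'
from h import *
im=env.snapshot("top").astype(int); s=im.sum(2);r,g,b=im[...,0],im[...,1],im[...,2]
print(im[280,320],im[320,320],im[225,375],im[230,310],im[185,354],im[232,348])
roi=np.zeros(s.shape,bool);roi[150:300,265:412]=1
w=roi&(cv2.GaussianBlur(im.astype(np.uint8),(3,3),0).sum(2)>0.5*(im[280,320].sum()+s[310:340,300:340].mean()))
print(rect(cast("top",big(w),.018)))
blue=roi&(b>r+25); bc=big(blue)
p=cast("top",bc,.032); h=cv2.convexHull((p*1000).astype(np.float32))[:,0]; print("blue",np.round(cv2.approxPolyDP(h,5,True)[:,0]))
k=np.zeros_like(roi);k[215:250,352:385]=1
m=k&((s<200)|(r>b+40)); print("holder top",rect(cast("top",big(m),.040)), big(m).min(0),big(m).max(0))
am=k&(r>b+40); print("amber",cast("top",np.argwhere(am)[:,::-1].mean(0),.04))
o=cv2.resize(im[150:300,265:412].astype(np.uint8),None,fx=4,fy=4,interpolation=cv2.INTER_CUBIC);cv2.imwrite("pics/c1.png",np.clip(o[:,:,::-1]*1.5,0,255))
E
```

```text
[104 106 103] [91 91 93] [19 18 17] [ 7 30 70] [78 80 86] [66 66 67]
(array([577.2,   4.8]), array([290.6, 268. ]), 11.8)
blue [[589.  83.]
 [581.  88.]
 [487.  69.]
 [487.  61.]]
holder top (array([550.2, -59.3]), array([60.8, 71.2]), 88.0) [352 220] [376 248]
amber [[ 0.55522566 -0.06885545]][ WARN:0@0.301] global loadsave.cpp:1063 imwrite_ Unsupported depth image for selected encoder is fallbacked to CV_8U.
```

View pics/c1.png

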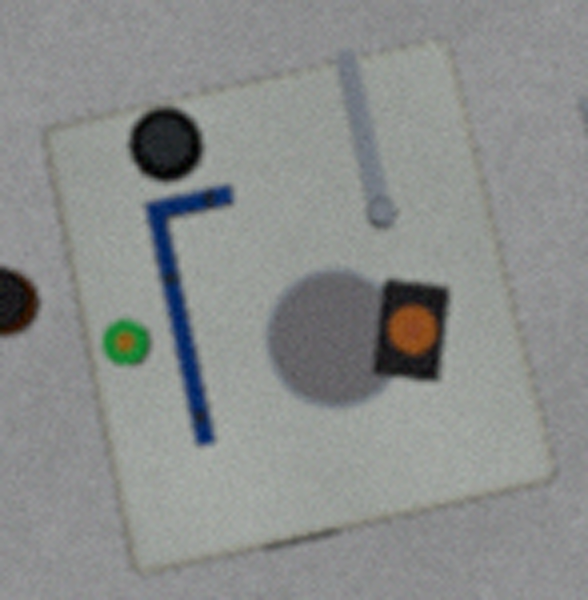

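The crop confirms the black holder with its amber sample at crop (412,330), which is pixel (368,232). The blue rail and stop meet at crop (158,210), the clip stud is at (381,210) and its tip at (347,52). I'll tighten the masks.

```bash
cat >> h.py <<'E'
def stage(im):
    im=im.astype(int);b=(im[...,2]>im[...,0]+18)
    b=cv2.morphologyEx(b.astype(np.uint8),cv2.MORPH_CLOSE,np.ones((5,5)));b[:, :285]=0;b[:,330:]=0;b[:190]=0;b[270:]=0
    return b
def hold(im,z=.040,box=(190,255,312,392)):
    r=im[...,0].astype(int);s=im.astype(int).sum(2);k=np.zeros(s.shape,bool);k[box[0]:box[1],box[2]:box[3]]=1
    m=cv2.morphologyEx((k&((s<125)|(r>im[...,2]+30))).astype(np.uint8),cv2.MORPH_OPEN,np.ones((3,3)))
    return cast("top",big(m),z)
E
python3 - <<'E'
from h import *
im=np.mean([env.snapshot("top") for _ in range(4)],0)
print("holder",rect(hold(im)))
b=stage(im);p=np.argwhere(b)[:,::-1];q=cast("top",p,.032)*1000
c=big(b);qc=cast("top",c,.032)*1000
h=cv2.convexHull(qc.astype(np.float32));print(np.round(cv2.approxPolyDP(h,4,True)[:,0],1).tolist())
a=(lambda C:np.array([[(x+.5)/4-.5+265,(y+.5)/4-.5+150] for x,y in C]))
Q=cast("top",a([(43,130),(443,42),(556,475),(138,573)]),.018)*1000
print("corners",np.round(Q,1).tolist(),Q.mean(0))
for i in range(4):
    d=Q[(i+1)%4]-Q[i];print(np.hypot(*d),np.degrees(np.arctan2(d[1],d[0])))
R=cast("top",a([(147,205),(233,187),(233,203),(213,442),(197,444)]),.032)*1000;print("rail hand",R.round(1).tolist())
print("stud,tip",cast("top",a([(381,208)]),.054)*1000,cast("top",a([(347,52)]),.045)*1000)
E
```

```text
holder (array([554.3, -67.4]), array([40. , 58.4]), 81.3)
[[650.5999755859375, 48.70000076293945], [638.2999877929688, 100.9000015258789], [486.70001220703125, 68.5999984741211], [489.1000061035156, 58.400001525878906]]
corners [[691.8, 169.8], [747.1, -97.5], [462.1, -159.9], [404.4, 107.9]] [576.36904583   5.07439967]
272.97960032680515 -78.32493498226442
291.74435930310455 -167.63933933179578
273.9679411297576 102.15390508944321
294.0238205614258 12.164603817188027
rail hand [[638.6, 99.9], [649.5, 43.9], [639.0, 44.0], [486.3, 58.8], [485.2, 68.9]]
stud,tip [[631.3515262  -49.98334878]] [[734.95604625 -31.56072417]]
```

Measured so far:

| Item | Result |
|---|---|
| Stage centre | about (577, 5) mm |
| Stage yaw | 12.0°; rail, stud and plate agree within 2–3 mm |
| Holder centre | (554, -67) mm |
| Holder yaw | -8.7° in world axes, -21° to the stage |
| Clip | pointing about along stage +x |

I'll set out now, going above the -y side of the holder with the fingers about 20 mm apart.

>>> apply_moves([
  {"linear": [-40,-35.5,0]},
  {"linear": [-40,-35.5,0]},
  {"linear": [-40,-35.5,0]},
  {"linear": [-40,-35.5,0]},
  {"linear": [-40,-35.5,0]},
  {"linear": [-40,-35.5,0]},
  {"linear": [-40,-35.5,0]},
  {"linear": [-40,-35.5,0]},
  {"linear": [-40,-35.5,0]},
  {"linear": [-40,-35.5,0]},
  {"linear": [-40,-35.5,0]},
  {"linear": [-40,-35.5,0]},
], grip=0.76, squeeze=40)

```text
schema error: expected keys linear, rot
```

>>> apply_moves([
  {"linear": [-39,-35,0]},
  {"linear": [-39,-35,0]},
  {"rot": [0,0,0.177]},
  {"rot": [0,0,0.177]},
  {"rot": [0,0,0.177]},
  {"rot": [0,0,0.177]},
  {"rot": [0,0,0.177]},
  {"rot": [0,0,0.177]},
  {"rot": [0,0,0.177]},
  {"rot": [0,0,0.177]},
  {},
])

```text
schema error: expected keys linear, rot
```

>>> apply_moves([
  {"linear": [-40,-35.5,0],"rot": [0,0,0]},
  {"linear": [-40,-35.5,0],"rot": [0,0,0]},
  {"linear": [-40,-35.5,0],"rot": [0,0,0]},
  {"linear": [-40,-35.5,0],"rot": [0,0,0]},
  {"linear": [-40,-35.5,0],"rot": [0,0,0]},
  {"linear": [-40,-35.5,0],"rot": [0,0,0]},
  {"linear": [-40,-35.5,0],"rot": [0,0,0]},
  {"linear": [-40,-35.5,0],"rot": [0,0,0]},
  {"linear": [-40,-35.5,0],"rot": [0,0,0]},
  {"linear": [-40,-35.5,0],"rot": [0,0,0]},
  {"linear": [-40,-35.5,0],"rot": [0,0,0]},
  {"linear": [-40,-35.5,0],"rot": [0,0,0]},
], grip=0.76, squeeze=40)

```text
clock: 1.85
position: [0.4958, -0.027, 0.2314]
tool_rot: [[-0.954, 0.299, 0.0], [0.299, 0.954, 0.0], [-0.0, 0.0, -1.0]]
wrist_force: [0.8, 0.9, 0.1]
gripper_width: 0.241
grip_force: 0.0
```

>>> apply_moves([
  {"linear": [-39,-35,0],"rot": [0,0,0]},
  {"linear": [-39,-35,0],"rot": [0,0,0]},
  {"linear": [0,0,0],"rot": [0,0,0.177]},
  {"linear": [0,0,0],"rot": [0,0,0.177]},
  {"linear": [0,0,0],"rot": [0,0,0.177]},
  {"linear": [0,0,0],"rot": [0,0,0.177]},
  {"linear": [0,0,0],"rot": [0,0,0.177]},
  {"linear": [0,0,0],"rot": [0,0,0.177]},
  {"linear": [0,0,0],"rot": [0,0,0.177]},
  {"linear": [0,0,0],"rot": [0,0,0.177]},
  {"linear": [0,0,0],"rot": [0,0,0]},
])

```text
clock: 3.22
position: [0.5486, -0.1154, 0.2312]
tool_rot: [[0.147, 0.989, -0.0], [0.989, -0.147, 0.0], [0.0, -0.0, -1.0]]
wrist_force: [0.5, -0.2, 0.3]
gripper_width: 0.24
grip_force: 0.0
```

>>> apply_moves([
  {"linear": [0,0,50],"rot": [0,0,0]},
  {"linear": [0,0,50],"rot": [0,0,0]},
  {"linear": [0,0,50],"rot": [0,0,0]},
  {"linear": [0,0,40],"rot": [0,0,0]},
  {"linear": [0,0,18],"rot": [0,0,0]},
  {"linear": [0,0,0],"rot": [0,0,0]},
])

```text
clock: 3.98
position: [0.5478, -0.1151, 0.022]
tool_rot: [[0.145, 0.989, -0.003], [0.989, -0.145, 0.001], [0.001, -0.003, -1.0]]
wrist_force: [-0.4, 0.7, 0.1]
gripper_width: 0.241
grip_force: 0.0
```

```bash
python3 - <<'E'
from h import *
im=env.snapshot("side")[110:270,230:470];cv2.imwrite("pics/s1.png",cv2.resize(im[:,:,::-1],None,fx=3,fy=3,interpolation=cv2.INTER_CUBIC))
o=env.observe();print(o["position"],o["wrist_force"])
E
```

```text
[ 0.5485176  -0.1153764   0.02323491] [-0.43907639 -0.34450517  1.08926234]
```

View pics/s1.png

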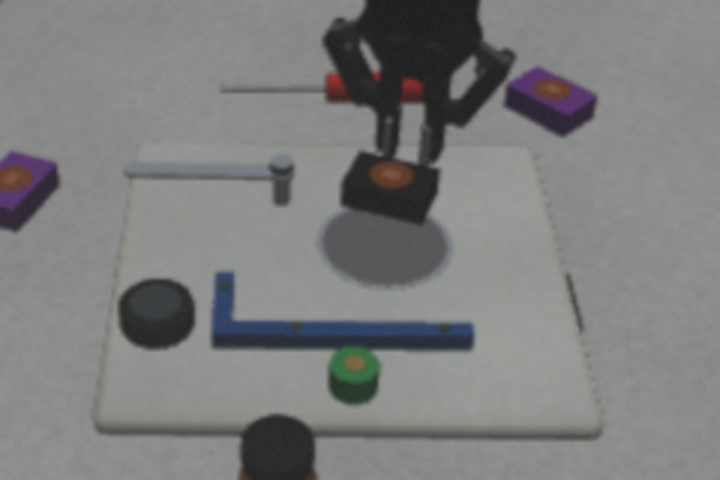

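The side view shows both fingertips just behind the holder's -y face, at crop (388,150) and (432,158), clear of the plate. The driver is untouched, so I push now, turning the holder square as it goes.

>>> apply_moves([
  {"linear": [5,4,1],"rot": [0,0,0]},
  {"linear": [6,0,0],"rot": [0,0,0]},
  {"linear": [6,0,0],"rot": [0,0,0]},
  {"linear": [6,0,0],"rot": [0,0,0]},
  {"linear": [7,0,0],"rot": [0,0,-0.045]},
  {"linear": [7,0,0],"rot": [0,0,-0.045]},
  {"linear": [7,0,0],"rot": [0,0,-0.045]},
  {"linear": [7,0,0],"rot": [0,0,-0.045]},
  {"linear": [7,0,0],"rot": [0,0,-0.045]},
  {"linear": [7,0,0],"rot": [0,0,-0.045]},
  {"linear": [7,0,0],"rot": [0,0,-0.045]},
  {"linear": [7,0,0],"rot": [0,0,-0.045]},
])

```text
clock: 5.52
position: [0.5554, -0.0371, 0.0223]
tool_rot: [[-0.212, 0.977, 0.0], [0.977, 0.212, 0.0], [0.0, 0.0, -1.0]]
wrist_force: [0.8, -1.5, 1.6]
gripper_width: 0.239
grip_force: 0.8
```

```bash
python3 - <<'E'
from h import *
im=env.snapshot("side")[110:270,230:470];cv2.imwrite("pics/s2.png",cv2.resize(im[:,:,::-1],None,fx=3,fy=3,interpolation=cv2.INTER_CUBIC))
o=env.observe();print(o["position"],o["wrist_force"],np.round(o["tool_rot"],3)[:,0]);p=o["position"][:2]*1000-[577,5];print(p@[.978,.208],p@[-.208,.978])
E
```

```text
[ 0.55511243 -0.03630092  0.02222908] [-0.12378038  0.30595301  0.77463001] [-0.215  0.977  0.001]
-29.9966375329835 -35.83968242000475
```

View pics/s2.png

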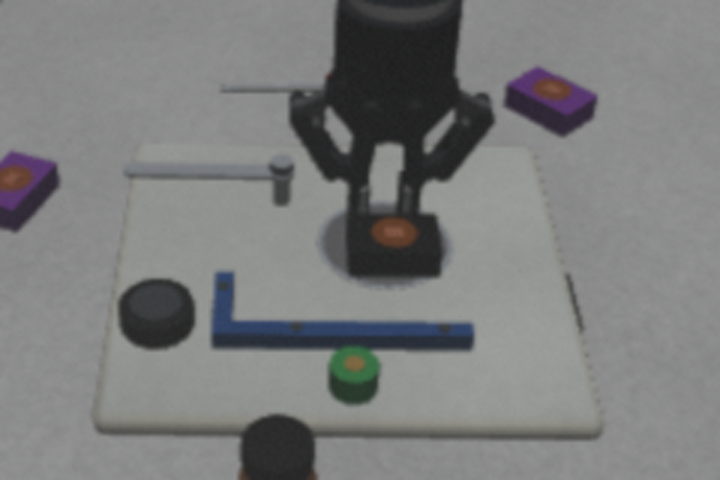

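The holder now sits square to the rail, centred at about crop (394,235) with the fingers flat on its -y face. I keep pushing toward the rail.

>>> apply_moves([
  {"linear": [7,0,0],"rot": [0,0,0]},
  {"linear": [7,0,0],"rot": [0,0,0]},
  {"linear": [7,0,0],"rot": [0,0,0]},
  {"linear": [7,0,0],"rot": [0,0,0]},
  {"linear": [7,0,0],"rot": [0,0,0]},
  {"linear": [6,0,0],"rot": [0,0,0]},
  {"linear": [4,0,0],"rot": [0,0,0]},
  {"linear": [3,0,0],"rot": [0,0,0]},
  {"linear": [2,0,0],"rot": [0,0,0]},
  {"linear": [1,0,0],"rot": [0,0,0]},
])

```text
clock: 6.82
position: [0.5448, 0.0123, 0.0223]
tool_rot: [[-0.209, 0.978, -0.0], [0.978, 0.209, -0.0], [-0.0, -0.0, -1.0]]
wrist_force: [0.8, -1.1, -0.7]
gripper_width: 0.235
grip_force: 0.4
```

>>> apply_moves([
  {"linear": [1,0,0],"rot": [0,0,0]},
  {"linear": [1,0,0],"rot": [0,0,0]},
])

```text
clock: 7.08
position: [0.5444, 0.0142, 0.0223]
tool_rot: [[-0.209, 0.978, -0.0], [0.978, 0.209, -0.0], [0.0, -0.0, -1.0]]
wrist_force: [-0.6, -1.4, -0.3]
gripper_width: 0.238
grip_force: 0.4
```

>>> apply_moves([
  {"linear": [1,0,0],"rot": [0,0,0]},
  {"linear": [1,0,0],"rot": [0,0,0]},
])

```text
clock: 7.32
position: [0.544, 0.0163, 0.0223]
tool_rot: [[-0.209, 0.978, -0.0], [0.978, 0.209, -0.0], [-0.0, -0.0, -1.0]]
wrist_force: [-0.2, -0.2, -0.6]
gripper_width: 0.243
grip_force: 0.4
```

>>> apply_moves([
  {"linear": [1,0,0],"rot": [0,0,0]},
  {"linear": [1,0,0],"rot": [0,0,0]},
])

```text
clock: 7.58
position: [0.5437, 0.017, 0.0224]
tool_rot: [[-0.209, 0.978, 0.0], [0.978, 0.209, -0.003], [-0.003, -0.0, -1.0]]
wrist_force: [0.2, -11.1, 0.3]
gripper_width: 0.241
grip_force: 5.1
```

>>> apply_moves([
  {"linear": [1,0,0],"rot": [0,0,0]},
  {"linear": [0,0,0],"rot": [0,0,0]},
])

```text
clock: 7.82
position: [0.5437, 0.0171, 0.0225]
tool_rot: [[-0.208, 0.978, 0.0], [0.978, 0.208, -0.004], [-0.004, -0.0, -1.0]]
wrist_force: [-0.8, -13.1, 0.3]
gripper_width: 0.241
grip_force: 6.1
```

```bash
python3 - <<'E'
from h import *
im=env.snapshot("side")[110:270,230:470];cv2.imwrite("pics/s3.png",cv2.resize(im[:,:,::-1],None,fx=3,fy=3,interpolation=cv2.INTER_CUBIC))
E
```

```text
(no output)
```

View pics/s3.png

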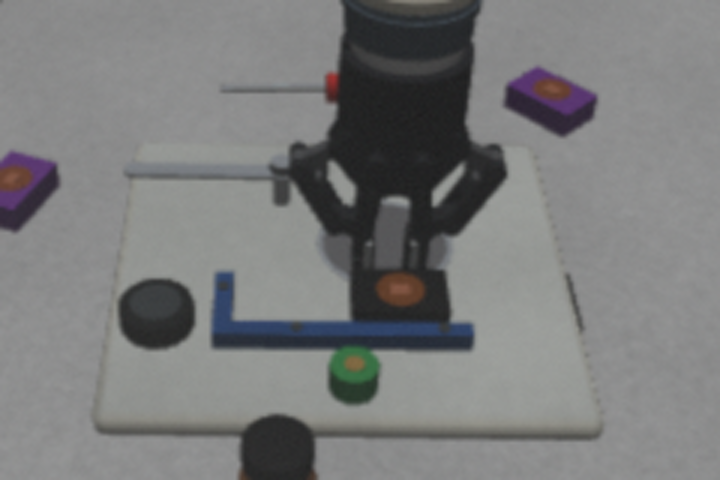

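The holder lies flush along the rail, spanning crop x 352–448, and contact force built up to 13 N. I back off, lift, turn 90° with the fingers shut and go behind its near end.

>>> apply_moves([
  {"linear": [-4,0,0],"rot": [0,0,0]},
  {"linear": [-8,0,0],"rot": [0,0,0]},
  {"linear": [0,0,-30],"rot": [0,0,0]},
  {"linear": [0,0,-30],"rot": [0,0,0]},
  {"linear": [20,-31,0],"rot": [0,0,0]},
  {"linear": [20,-31,0],"rot": [0,0,0]},
])

```text
clock: 8.62
position: [0.4763, 0.0337, 0.0824]
tool_rot: [[-0.209, 0.978, 0.001], [0.978, 0.209, 0.0], [0.0, 0.001, -1.0]]
wrist_force: [0.4, 0.6, 0.6]
gripper_width: 0.239
grip_force: 0.0
```

>>> apply_moves([
  {"linear": [0,0,0],"rot": [0,0,-0.1745]},
  {"linear": [0,0,0],"rot": [0,0,-0.1745]},
  {"linear": [0,0,0],"rot": [0,0,-0.1745]},
  {"linear": [0,0,0],"rot": [0,0,-0.1745]},
  {"linear": [0,0,0],"rot": [0,0,-0.1745]},
  {"linear": [0,0,0],"rot": [0,0,-0.1745]},
  {"linear": [0,0,0],"rot": [0,0,-0.1745]},
  {"linear": [0,0,0],"rot": [0,0,-0.1745]},
  {"linear": [0,0,0],"rot": [0,0,-0.1745]},
  {"linear": [0,0,0],"rot": [0,0,0]},
  {"linear": [0,0,0],"rot": [0,0,0]},
], grip=1.0)

```text
clock: 10.0
position: [0.4769, 0.0335, 0.0823]
tool_rot: [[-0.979, -0.205, 0.0], [-0.205, 0.979, 0.0], [-0.0, 0.0, -1.0]]
wrist_force: [0.5, -0.2, -0.9]
gripper_width: -0.001
grip_force: 0.0
```

```bash
cat >> h.py <<'E'
def st(p): p=np.asarray(p)[:2]*1000-[577,5]; return np.round([p@[.978,.208],p@[-.208,.978]],1)
E
python3 - <<'E'
from h import *
o=env.observe();print(o["clock"],st(o["position"]),o["position"][2],np.round(o["tool_rot"],3).tolist(),o["gripper_width"],np.round(o["joint_pos"],2))
E
```

```text
10.0 [-92.   48.7] 0.08230445511556131 [[-0.979, -0.205, 0.0], [-0.205, 0.979, 0.0], [-0.0, 0.0, -1.0]] -0.0012921453156552658 [-0.11  0.23 -0.42  0.92  0.   -0.31]
```

>>> apply_moves([
  {"linear": [0,-1.5,30],"rot": [0,0,0]},
  {"linear": [0,0,30],"rot": [0,0,0]},
  {"linear": [-6,0,0],"rot": [0,0,0]},
  {"linear": [-6,0,0],"rot": [0,0,0]},
  {"linear": [-6,0,0],"rot": [0,0,0]},
  {"linear": [-7,0,0],"rot": [0,0,0]},
  {"linear": [-7,0,0],"rot": [0,0,0]},
  {"linear": [-7,0,0],"rot": [0,0,0]},
  {"linear": [-7,0,0],"rot": [0,0,0]},
  {"linear": [-7,0,0],"rot": [0,0,0]},
  {"linear": [0,0,0],"rot": [0,0,0]},
])

```text
clock: 11.38
position: [0.5298, 0.0434, 0.0222]
tool_rot: [[-0.978, -0.209, 0.001], [-0.209, 0.978, 0.0], [-0.001, 0.0, -1.0]]
wrist_force: [0.4, -0.3, -0.6]
gripper_width: -0.001
grip_force: 0.0
```

```bash
python3 - <<'E'
from h import *
im=env.snapshot("side")[110:270,230:470];cv2.imwrite("pics/s4.png",cv2.resize(im[:,:,::-1],None,fx=3,fy=3,interpolation=cv2.INTER_CUBIC))
o=env.observe();print(o["clock"],st(o["position"]))
E
```

```text
11.425 [-38.6  47.4]
```

View pics/s4.png

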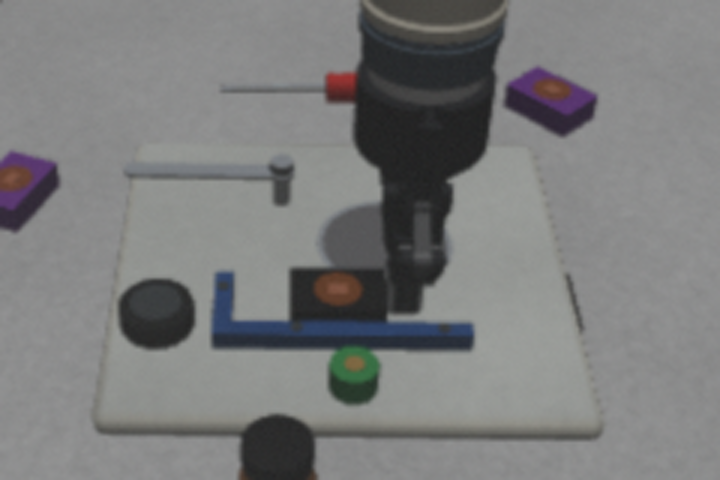

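The holder is sliding along the rail and staying square, its front end at crop x 290 against the end stop face at 233. I continue to the stop.

>>> apply_moves([
  {"linear": [-7,0,0],"rot": [0,0,0]},
  {"linear": [-7,0,0],"rot": [0,0,0]},
  {"linear": [-7,0,0],"rot": [0,0,0]},
  {"linear": [-5,0,0],"rot": [0,0,0]},
  {"linear": [-3,0,0],"rot": [0,0,0]},
  {"linear": [-2,0,0],"rot": [0,0,0]},
  {"linear": [-1,0,0],"rot": [0,0,0]},
  {"linear": [-1,0,0],"rot": [0,0,0]},
  {"linear": [0,0,0],"rot": [0,0,0]},
])

```text
clock: 12.55
position: [0.5614, 0.0501, 0.0223]
tool_rot: [[-0.978, -0.209, 0.0], [-0.209, 0.978, 0.0], [-0.0, 0.0, -1.0]]
wrist_force: [-0.3, -1.3, 0.2]
gripper_width: -0.005
grip_force: 0.2
```

>>> apply_moves([
  {"linear": [-1,0,0],"rot": [0,0,0]},
  {"linear": [-1,0,0],"rot": [0,0,0]},
])

```text
clock: 12.8
position: [0.5632, 0.0505, 0.0223]
tool_rot: [[-0.978, -0.209, -0.0], [-0.209, 0.978, -0.0], [0.0, 0.0, -1.0]]
wrist_force: [-1.4, 1.0, -0.8]
gripper_width: 0.005
grip_force: 0.6
```

>>> apply_moves([
  {"linear": [-1,0,0],"rot": [0,0,0]},
  {"linear": [-1,0,0],"rot": [0,0,0]},
])

```text
clock: 13.05
position: [0.5652, 0.0509, 0.0223]
tool_rot: [[-0.978, -0.209, -0.0], [-0.209, 0.978, -0.0], [0.0, -0.0, -1.0]]
wrist_force: [-1.8, -0.3, 0.2]
gripper_width: -0.0
grip_force: 0.6
```

>>> apply_moves([
  {"linear": [-1,0,0],"rot": [0,0,0]},
  {"linear": [-1,0,0],"rot": [0,0,0]},
])

```text
clock: 13.3
position: [0.5654, 0.051, 0.0222]
tool_rot: [[-0.978, -0.209, -0.003], [-0.209, 0.978, -0.001], [0.003, -0.0, -1.0]]
wrist_force: [-12.4, -4.0, 8.7]
gripper_width: 0.002
grip_force: 6.3
```

>>> apply_moves([
  {"linear": [-1,0,0],"rot": [0,0,0]},
  {"linear": [0,0,0],"rot": [0,0,0]},
])

```text
clock: 13.55
position: [0.5654, 0.051, 0.0222]
tool_rot: [[-0.978, -0.209, -0.005], [-0.209, 0.978, -0.001], [0.005, -0.0, -1.0]]
wrist_force: [-14.7, -3.6, 11.0]
gripper_width: -0.006
grip_force: 7.1
```

Contact with the end stop came at 15 N. I back off, then give a light squaring nudge against the rail from the -y side.

>>> apply_moves([
  {"linear": [5,0,0],"rot": [0,0,0]},
  {"linear": [7,0,0],"rot": [0,0,0]},
  {"linear": [0,0,-30],"rot": [0,0,0]},
  {"linear": [0,0,-30],"rot": [0,0,0]},
  {"linear": [-27,-23,0],"rot": [0,0,0]},
  {"linear": [-27,-23,0],"rot": [0,0,0]},
])

```text
clock: 14.3
position: [0.6198, 0.0151, 0.0832]
tool_rot: [[-0.978, -0.21, 0.002], [-0.21, 0.978, 0.0], [-0.002, -0.0, -1.0]]
wrist_force: [0.3, 0.3, 0.6]
gripper_width: -0.002
grip_force: 0.0
```

>>> apply_moves([
  {"linear": [0,0,0],"rot": [0,0,0.1745]},
  {"linear": [0,0,0],"rot": [0,0,0.1745]},
  {"linear": [0,0,0],"rot": [0,0,0.1745]},
  {"linear": [0,0,0],"rot": [0,0,0.1745]},
  {"linear": [0,0,0],"rot": [0,0,0.1745]},
  {"linear": [0,0,0],"rot": [0,0,0.1745]},
  {"linear": [0,0,0],"rot": [0,0,0.1745]},
  {"linear": [0,0,0],"rot": [0,0,0.1745]},
  {"linear": [0,0,0],"rot": [0,0,0.1745]},
  {"linear": [0,0,30],"rot": [0,0,0]},
  {"linear": [0,0,30],"rot": [0,0,0]},
  {"linear": [0,0,0],"rot": [0,0,0]},
], grip=0.76)

```text
clock: 15.8
position: [0.6179, 0.0154, 0.0209]
tool_rot: [[-0.209, 0.978, -0.002], [0.978, 0.209, 0.0], [0.001, -0.002, -1.0]]
wrist_force: [-0.3, -0.2, 0.3]
gripper_width: 0.241
grip_force: 0.0
```

```bash
python3 - <<'E'
from h import *
o=env.observe();print(o["clock"],st(o["position"]),o["position"][2],np.round(o["tool_rot"],3)[:,0],o["wrist_force"])
E
```

```text
15.8 [42.2  1.7] 0.020920354719266756 [-0.209  0.978  0.001] [-0.32495183 -0.15762747  0.33508317]
```

>>> apply_moves([
  {"linear": [5,0,-1],"rot": [0,0,0]},
  {"linear": [5,0,0],"rot": [0,0,0]},
  {"linear": [4,0,0],"rot": [0,0,0]},
  {"linear": [1,0,0],"rot": [0,0,0]},
  {"linear": [1,0,0],"rot": [0,0,0]},
  {"linear": [1,0,0],"rot": [0,0,0]},
])

```text
clock: 16.55
position: [0.6153, 0.0319, 0.0233]
tool_rot: [[-0.209, 0.978, 0.0], [0.978, 0.209, -0.0], [-0.0, 0.0, -1.0]]
wrist_force: [-0.1, -3.7, -0.2]
gripper_width: 0.24
grip_force: 1.9
```

>>> apply_moves([
  {"linear": [1,0,0],"rot": [0,0,0]},
  {"linear": [0,0,0],"rot": [0,0,0]},
])

```text
clock: 16.8
position: [0.6153, 0.0319, 0.0234]
tool_rot: [[-0.209, 0.978, 0.0], [0.978, 0.209, -0.002], [-0.002, -0.0, -1.0]]
wrist_force: [1.1, -5.6, 0.3]
gripper_width: 0.24
grip_force: 2.7
```

Now the clip: I lift, shut the fingers and go to the -y side of the blade at about 65 mm radius. I check the seating from the top camera on the way.

>>> apply_moves([
  {"linear": [-4,0,0],"rot": [0,0,0]},
  {"linear": [-6,0,0],"rot": [0,0,0]},
  {"linear": [0,0,-30],"rot": [0,0,0]},
  {"linear": [0,0,-30],"rot": [0,0,0]},
  {"linear": [-35,21,0],"rot": [0,0,0]},
  {"linear": [-35,21,0],"rot": [0,0,0]},
  {"linear": [-36,20,0],"rot": [0,0,0]},
  {"linear": [0,0,0],"rot": [0,0,0]},
  {"linear": [0,0,0],"rot": [0,0,0]},
], grip=1.0)

```text
clock: 17.92
position: [0.6995, -0.0675, 0.0828]
tool_rot: [[-0.209, 0.978, -0.001], [0.978, 0.209, 0.001], [0.001, -0.001, -1.0]]
wrist_force: [-0.7, 0.6, 0.3]
gripper_width: -0.004
grip_force: 0.0
```

```bash
python3 - <<'E'
from h import *
o=env.observe();print(o["clock"],st(o["position"]),o["position"][2],o["gripper_width"])
im=env.snapshot("top");a=im[150:300,265:412];b=env.snapshot("side")[110:270,230:470]
A=cv2.resize(a,None,fx=2.7,fy=2.7,interpolation=cv2.INTER_CUBIC);B=cv2.resize(b,(400,267));C=np.zeros((405,800,3),np.uint8);C[:A.shape[0],:397]=A[:405,:397];C[:267,400:]=B
cv2.imwrite("pics/m5.png",np.clip(C[:,:,::-1].astype(float)*1.5,0,255).astype(np.uint8))
E
```

```text
17.925 [104.7 -96.4] 0.08276329879025135 -0.004160569390527245
```

View pics/m5.png

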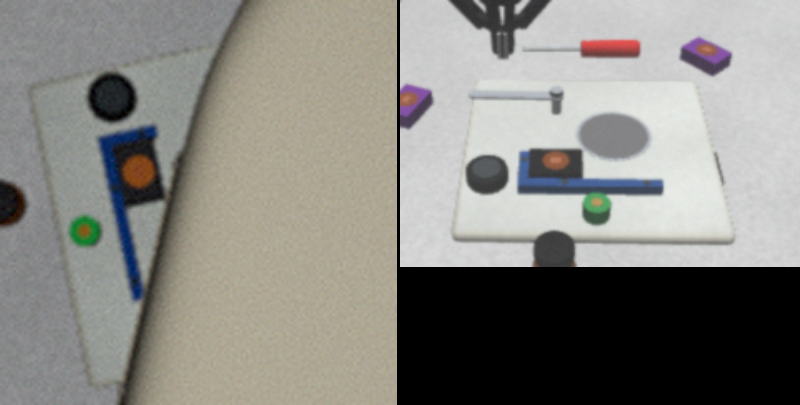

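The holder is flush in the corner in both views, and puck, jar, driver and clip are undisturbed; the blade runs at (470–556, 93). I descend beside the blade and come into contact.

>>> apply_moves([
  {"linear": [0,0,26],"rot": [0,0,0]},
  {"linear": [0,0,25],"rot": [0,0,0]},
  {"linear": [5,0,0],"rot": [0,0,0]},
  {"linear": [5,0,0],"rot": [0,0,0]},
  {"linear": [3,0,0],"rot": [0,0,0]},
  {"linear": [0,0,0],"rot": [0,0,0]},
])

```text
clock: 18.77
position: [0.6976, -0.0544, 0.0333]
tool_rot: [[-0.21, 0.978, 0.001], [0.978, 0.21, -0.0], [-0.001, 0.001, -1.0]]
wrist_force: [-0.9, -0.7, -0.6]
gripper_width: 0.003
grip_force: 0.0
```

>>> apply_moves([
  {"linear": [6.6,1.5,0],"rot": [0,0,-0.1]},
  {"linear": [6.6,1.5,0],"rot": [0,0,-0.1]},
  {"linear": [6.6,1.5,0],"rot": [0,0,-0.1]},
  {"linear": [6.6,1.5,0],"rot": [0,0,-0.1]},
])

```text
clock: 19.27
position: [0.6939, -0.0282, 0.0329]
tool_rot: [[-0.576, 0.817, 0.001], [0.817, 0.576, -0.0], [-0.001, 0.001, -1.0]]
wrist_force: [-1.2, -0.9, 0.5]
gripper_width: 0.002
grip_force: 0.4
```

```bash
python3 - <<'E'
from h import *
o=env.observe();print(o["clock"],st(o["position"]),o["position"][2],np.round(o["tool_rot"],3).tolist(),o["wrist_force"])
R=o["tool_rot"];s=np.array([577+40*.978+65*.208,5+40*.208-65*.978]);d=s-o["position"][:2]*1000;print("stud in tool",d@R[:2,0],d@R[:2,1])
b=env.snapshot("side")[110:270,230:470];cv2.imwrite("pics/s6.png",cv2.resize(b[:,:,::-1],None,fx=3,fy=3))
E
```

```text
19.275 [107.4 -56.8] 0.032854584595687485 [[-0.576, 0.817, 0.001], [0.817, 0.576, -0.0], [-0.001, 0.001, -1.0]] [-1.20128254 -0.91705211  0.49921967]
stud in tool 19.048648098867982 -65.21405517970092
```

View pics/s6.png

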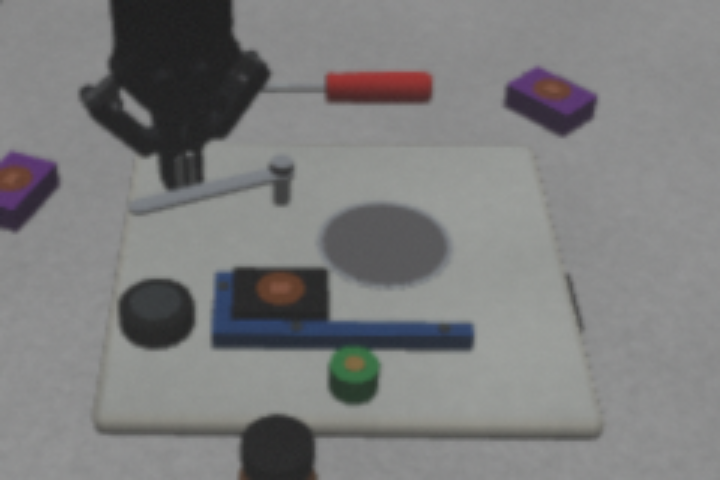

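The clip is turning under the finger, its tip now at crop (135,208), and the holder is unmoved. I continue the arc.

>>> apply_moves([
  {"linear": [6.6,1.5,0],"rot": [0,0,-0.1]},
  {"linear": [6.6,1.5,0],"rot": [0,0,-0.1]},
  {"linear": [6.6,1.5,0],"rot": [0,0,-0.1]},
  {"linear": [6.6,1.5,0],"rot": [0,0,-0.1]},
  {"linear": [6.6,1.5,0],"rot": [0,0,-0.1]},
  {"linear": [6.6,1.5,0],"rot": [0,0,-0.1]},
  {"linear": [6.6,1.5,0],"rot": [0,0,-0.1]},
  {"linear": [6.6,1.5,0],"rot": [0,0,-0.1]},
  {"linear": [0,0,0],"rot": [0,0,0]},
])

```text
clock: 20.45
position: [0.658, 0.0109, 0.0327]
tool_rot: [[-0.987, 0.161, 0.0], [0.161, 0.987, -0.0], [-0.0, 0.0, -1.0]]
wrist_force: [0.5, -0.5, 0.6]
gripper_width: 0.002
grip_force: 0.0
```

```bash
python3 - <<'E'
from h import *
o=env.observe();R=o["tool_rot"];print(o["clock"],st(o["position"]),o["position"][2],np.degrees(np.arctan2(R[1,0],R[0,0])),o["wrist_force"])
s=np.array([577+40*.978+65*.208,5+40*.208-65*.978]);d=s-o["position"][:2]*1000;print("stud in tool",d@R[:2,0],d@R[:2,1])
E
```

```text
20.45 [ 80.5 -11.1] 0.03271383829628625 170.74428536825096 [ 0.45822373 -0.49430078  0.57473725]
stud in tool 18.188365003623158 -64.93016255298218
```

>>> apply_moves([
  {"linear": [6.1,1.4,0],"rot": [0,0,-0.093]},
  {"linear": [6.1,1.4,0],"rot": [0,0,-0.093]},
  {"linear": [6.1,1.4,0],"rot": [0,0,-0.093]},
  {"linear": [6.1,1.4,0],"rot": [0,0,-0.093]},
  {"linear": [0,0,0],"rot": [0,0,0]},
])

```text
clock: 21.08
position: [0.634, 0.0168, 0.0325]
tool_rot: [[-0.978, -0.207, 0.0], [-0.207, 0.978, -0.0], [-0.0, -0.0, -1.0]]
wrist_force: [0.2, -0.3, -0.5]
gripper_width: 0.0
grip_force: 0.0
```

>>> apply_moves([
  {"linear": [-5,0,0],"rot": [0,0,0]},
  {"linear": [-10,0,0],"rot": [0,0,0]},
  {"linear": [0,0,-50],"rot": [0,0,0]},
  {"linear": [0,0,-50],"rot": [0,0,0]},
  {"linear": [0,-50,-20],"rot": [0,0,0]},
  {"linear": [0,-50,0],"rot": [0,0,0]},
  {"linear": [0,-50,0],"rot": [0,0,0]},
  {"linear": [0,-50,0],"rot": [0,0,0]},
  {"linear": [0,-50,0],"rot": [0,0,0]},
  {"linear": [0,0,0],"rot": [0,0,0]},
])

```text
clock: 22.32
position: [0.7018, -0.2283, 0.1509]
tool_rot: [[-0.979, -0.205, -0.001], [-0.205, 0.979, -0.0], [0.001, -0.0, -1.0]]
wrist_force: [-0.2, 1.6, -0.0]
gripper_width: -0.002
grip_force: 0.0
```

```bash
python3 - <<'E'
from h import *
o=env.observe();print(o["clock"],st(o["position"]),o["position"][2])
im=env.snapshot("top");a=im[150:300,265:412];b=env.snapshot("side")[110:270,230:470]
A=cv2.resize(a,None,fx=2.7,fy=2.7,interpolation=cv2.INTER_CUBIC);B=cv2.resize(b,(400,267));C=np.zeros((405,800,3),np.uint8);C[:A.shape[0],:397]=A[:405,:397];C[:267,400:]=B
cv2.imwrite("pics/m7.png",np.clip(C[:,:,::-1].astype(float)*1.5,0,255).astype(np.uint8))
E
```

```text
22.325 [  73.6 -254.2] 0.1508844509781228
```

View pics/m7.png

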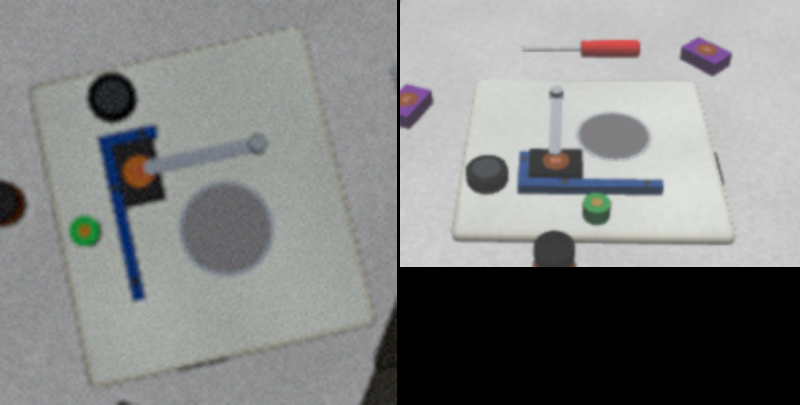

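Both views show the holder flush in the corner with the clip blade along stage +y. Its tip is over the holder at top-view crop (145,167), and the bystanders are in place. I hand in the job.

```bash
python3 -c "
from station import env
print(env.finish_job())"
```

```text
the job is handed in; nothing more can be done
None
```

The holder is pushed flush into the corner of the side rail and end stop, the clip tip lies over it, the puck, screwdriver and jar were left alone, and the job was handed in at about 22 s; no verdict was returned.

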